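# Start a lag screw square on an export crate

### The job

Take the driver out of its stand, set its socket down over the square head of the lag screw on the crate, feeling gently for the turn at which it drops fully home, and with the screw standing square give it about a quarter turn clockwise to start it. Let go and leave the driver standing upright on the screw head, fully home. Never press hard on the screw, keep the screw upright while it turns, and leave the other things on the bench where they are.

Things in the scene. Friction and masses are not known exactly. Their poses are not given: they have to be found in the camera images.
- driver_grip (a point): Centre of the driver's orange handle (28 x 28 mm square, 60 mm tall); 30 mm below the driver's top, 100 mm above its lower rim. Driver: upright, 130 mm tall, 0.3 kg; under the handle a 16 mm neck, then a square steel body 28 x 28 x 45 mm with the socket in its underside. z up the driver; x, y square to the handle's flats. At first it stands loosely in the stand, rim 10 mm above the bench.
- socket_floor (a point): Centre of the inner end of the driver's socket, on the driver's axis, 89 mm below driver_grip and 11 mm above the rim. The socket is a straight square recess 20 x 20 mm, 11 mm deep, open downward, 4 mm walls, its flats parallel to the handle's flats. It is fully home when this inner end rests on the screw head's top. z up the driver.
- stand_top (a point): Blue block 75 x 75 mm, 40 mm tall, fixed to the bench: the driver's stand. This point is the centre of its top face, over a square pocket 31 mm wide and 30 mm deep that holds the driver's lower end. Lift the driver straight up 35 mm or more to clear it.
- screw_top (a point): Centre of the top of the lag screw's head, on the screw's axis, z up the screw. Head 18 x 18 mm square, 13 mm tall, top edges chamfered 2 mm in over 3 mm. These axes do NOT turn with the head: its flats lie at any angle, to be felt or seen. The socket fits every 90 degrees and drops 11 mm over the head only when the flats match within about 6 degrees; otherwise its rim stays on top.
- screw (a joint): Angle (rad) the lag screw has been turned from its start: 0 at first, growing as it is driven clockwise seen from above; a quarter turn is 1.57. It resists with about 0.12 N m, so a light rub on its top does not turn it, and sinks 4 mm per full turn. The socket has up to about 7 degrees of play on the head either way before it drives.
- strap: Aluminium plate 60 x 45 x 3 mm fixed on the crate's lid, the lag screw stands in its middle (and counts as part of it). Origin: centre of the underside, at the screw's foot, 38 mm below the head's top; x along the 60 mm. The screw is loose in its hole: pushed sideways at the head it leans about its foot and springs back, about 2 N per mm, so side force on the driver shows which way it is off axis.
- crate: Low timber export crate 204 x 246 mm, 90 mm tall, planked lid, fixed to the bench; origin at the centre of its underside.
- tape_gun: Packing tape dispenser: a brown roll 90 mm across, 50 mm high, with a black handle to its -x side; a bystander. Origin at the centre of the roll's underside.
- scanner: Hand-held barcode scanner lying flat, about 155 x 66 x 37 mm, black and grey; a bystander. Origin on its underside near the middle.
- screw_tray: Blue open tray 110 x 150 mm, 40 mm tall, with a few spare screws fixed in it; a bystander. Origin at the centre of its underside.
There are look-alikes about, which are no part of the job. What is shaped like the part that bears driver_grip but turquoise is not meant.

How it is judged (in metres and radians):
On the way, in this order (a step that is already met when the one before it is completed fails the run):
1. the driver is out of its stand and off the bench (height (world z) of socket_floor above 0.06 m), for 0.1 s.
2. the socket is fully home on the head, screw and driver upright, before the screw has been turned (distance between socket_floor and screw_top below 0.004 m and angle between screw_top's own z axis and vertical below 0.06 rad and angle between driver_grip's own z axis and vertical below 0.1 rad and value of joint screw below 0.4 rad), for 0.1 s.
3. the screw has been turned clockwise about a quarter turn with the socket home on it (distance between socket_floor and screw_top below 0.005 m and value of joint screw above 1.05 rad), for 0.1 s.
At the end, for the whole second after the job is handed in: The screw has been turned clockwise by 60 to 120 degrees and stands within 3.4 degrees of upright; the driver stands released and at rest on its head, upright within 5.7 degrees, the socket's floor within 4 mm of the head's top (value of joint screw between 1.05 and 2.1 rad and angle between screw_top's own z axis and vertical below 0.06 rad and angle between driver_grip's own z axis and vertical below 0.1 rad and distance between socket_floor and screw_top below 0.004 m and contact force between the fingers and driver below 0.1 N and linear speed of driver below 0.02 m/s); the robot touches nothing.
It fails at once if the screw is turned while it leans by more than 3.4 degrees (beyond its first 23 degrees of turn) (value of joint screw above 0.4 rad and angle between screw_top's own z axis and vertical above 0.06 rad).
It fails at once if the screw and its strap are pressed with more than 40 N (all contacts on them added up) (contact force between anything else and strap above 40 N).
It fails at once if the screw is pushed over by more than 10 degrees (angle between screw_top's own z axis and vertical above 0.175 rad).
It fails at once if a bystander is moved more than 20 mm (distance of any of tape_gun, scanner, screw_tray from where it was at the start of the episode above 0.02 m).
It also fails if it takes over 72 s, if anything falls off the work surface, if the arm or the gripper's body presses on something with over 40 N, if the wrist force passes 120 N, or if a joint passes its speed limit or range.

### The arm

A 6-joint arm with a two-finger parallel gripper is mounted at the origin on the work surface. World frame = base frame: x ahead of the robot, y to its left, z up, the work surface at z = 0. Lengths are in mm, angles in rad, forces in N, time in s.
With the tool pointing down it reaches from about 300 to 875 mm from the base axis. Payload 6.4 kg.
Tool frame: the origin (TCP) lies between the finger pads; the fingertips stand 11 mm ahead of it and the grasp point (between the pads) lies 8 mm behind it; z points along the fingers, y is the line along which they close (so a half turn about z gives the same grasp; the last joint's range is limited). The gripper opens to 88 mm and grips with 3 to 60 N. Pads are 18 mm wide; open, the fingers measure 123 mm over their backs; the gripper's body (75 mm by 187 mm) begins 45 mm behind the grasp point.
Start: joints at [0.941, 0.181, 1.607, -0, 1.354, -0.206], TCP at [236.446, 524.151, 249.714] pointing down, gripper open.
Joint ranges: [-2.99, 2.99], [-0.89, 2.07], [0.3, 2.58], [-1.14, 4.28], [0, 2.63], [-3.12, 3.12]. Speed limits (rad/s): [2.57, 2.57, 3.01, 3.14, 3.14, 3.14].

### API

Orientations are given as a unit quaternion [x, y, z, w].
In Python, from plant import bot, cams, silhouettes, place_of gives the robot as it stands.
- The arm moves only by the shell command python3 -m pendant 'ROWS'. ROWS is JSON, one flat list of numbers, 5 for each row, row after row: the closure in counts, from 0 (fully open) to 255 (shut), then the shift along the tool's x, y, z in mm, then the turn about the tool's z in rad. A call has 1 to 20 rows; each row shifts and turns the commanded pose from where the row before left it, along the tool's axes as they then stand; what a row does not reach is not made up. A row lasts 1/12 s, in which the tool goes at most 41.7 mm and 7.16 degrees, less where a joint would pass 70% of its speed; a pose out of reach is approached as far as the arm can. A call is refused whole if a number of a shift passes 41.7 or a number of a turn 0.125, either way. A call with a gripper value outside its range is refused whole. The fingers move at their own pace and stop on an object; the grip force is fixed at half the most. Time passes only in rows, so rows that do not move let the fingers close. It gives the time, the measured TCP pose, the force and the opening at its end, in the units of the state.
- bot.sense(): the state, without advancing time (a new reading comes with each control period).
- cams.read_camera(name): name is "side" or "top" or "wrist"; returns a dict with "pixels" (480x640x3 uint8, red, green, blue), "depth" (480x640 float32, mm along the optical axis (not along the pixel's ray), 0 where there is no reading), "K" (3x3 intrinsics, pixels), "distortion" ([k1, k2, p1, p2, k3] as OpenCV has them; the pictures are not rectified), "R" (3x3) and "t" (3): a world point X has camera coordinates R X + t; the wrist camera has in their place "T_tool_cam" (4x4, takes a point from camera to tool coordinates, whose origin is the TCP and whose axes are the flange's). Camera axes: x right, y down, z forward; pixel columns grow to the right and rows downward; lengths in mm; the calibration is good to about 2 mm. A picture is of the moment at which its call begins: read the wrist's pose just before it.
- bot.job_done(): hands the job in, once; it reports no verdict.
Trained networks look in a picture, given as the dict that the camera call returned (one of the last four; its "shot" number tells which), for a name from the list of things; names that differ only in an ending like _2 or _b are one class to them, and where a whole thing is asked for, a point or a joint stands for the part that bears it (a point fixed in the world has none). Each returns a list of dicts, best first, with "conf" (0 to 1); they miss things now and then, are a little off and sometimes report something else, mostly with a low value. They report only what shows in the picture. A call takes as long as a camera call. They do not tell look-alikes from the thing itself.
- silhouettes(picture, name): "mask" (480x640 bool, what is visible of it) and "centre" ([column, row] in pixels, amid what is visible of it).
- place_of(picture, name): "centre" ([column, row] in pixels: a listed point, or the origin of a listed thing).
The state is a dict: "t": time; "joint_positions": joint angles; "qd": joint speeds; "joint_efforts": joint torques, N m; "position": TCP position; "tcp_rot": TCP orientation; "ft_force": force on the tool from outside, world axes, zero at the start; "moment": the same for the moment, N m; "gripper_width": finger opening in mm.
Only numpy, scipy, OpenCV 4.12 (cv2) and the standard library are available. Lean on these libraries where they do the work, as an engineer would, in place of code of your own. Each camera call takes 0.05 s, during which the arm holds its last target. There are 200 camera calls.

## Working session

There is one attempt and no reset: what is moved stays moved. The work goes in short steps, Python scripts to look and compute and a shell command to move; the robot and the scene stay as the last step left them, time stands still between calls to the robot, and variables do not carry over. Pictures are saved under pics/ and viewed, on a budget of 10 in all, crops included, one or two more only if the job needs it, and the job is handed in when it is done.

```bash
ls; mkdir -p pics
cat > h.py <<'E'
import numpy as np, cv2
from scipy.spatial.transform import Rotation as Ro
from plant import bot, cams, silhouettes, place_of
def shot(n):
    s=bot.sense(); p=cams.read_camera(n)
    if n=='wrist':
        T=np.eye(4);T[:3,:3]=Ro.from_quat(s['tcp_rot']).as_matrix();T[:3,3]=s['position']
        p['W']=T@np.array(p['T_tool_cam'])
    else:
        W=np.eye(4);R=np.array(p['R']);W[:3,:3]=R.T;W[:3,3]=-R.T@np.array(p['t']);p['W']=W
    return p
def ray(p,uv):
    q=cv2.undistortPoints(np.array([[uv]],float),np.array(p['K'],float),np.array(p['distortion'],float))[0,0]
    return p['W'][:3,:3]@np.array([q[0],q[1],1]),p['W'][:3,3]
def at_z(p,uv,z):
    d,o=ray(p,uv);return o+d*(z-o[2])/d[2]
def at_depth(p,uv):
    d,o=ray(p,uv);u,v=map(int,uv);w=p['depth'][v-2:v+3,u-2:u+3];w=w[w>0]
    return o+d*np.median(w) if len(w) else None
def save(p,f,crop=None,s=1):
    im=p['pixels'][:,:,::-1]
    if crop: im=im[crop[1]:crop[3],crop[0]:crop[2]]
    cv2.imwrite('pics/'+f,cv2.resize(im,None,fx=s,fy=s,interpolation=cv2.INTER_CUBIC))
E
cat > a.py <<'E'
from h import *
np.set_printoptions(precision=1,suppress=True)
for n in ('top','side'):
    p=shot(n);save(p,n+'1.png');print(n,p['W'][:3,3])
    for k in ('driver_grip','stand_top','screw_top','strap','crate'):
        for r in place_of(p,k)[:3]: print(k,round(r['conf'],2),np.array(r['centre']),at_depth(p,r['centre']))
s=bot.sense();print(s)
E
python3 a.py
```

```text
pics
top [ 434.2    8.5 1093.1]
driver_grip 0.87 [184.9 242.3] [625.  254.  127.6]
driver_grip 0.84 [217.1 292.4] [538.6 191.9 140.2]
driver_grip 0.6 [238.6 345.1] [453.3 154.3 130.2]
stand_top 0.9 [226.2 296. ] [537.6 184.3  95.7]
stand_top 0.25 [453.3 186.4] [ 766.1 -233.1    6. ]
screw_top 0.64 [449.1 311.1] [ 514.  -192.5  127.9]
strap 0.59 [443.4 311.2] [ 516.4 -189.5   95.3]
crate 0.69 [416.2 330.4] [ 483.6 -143.1   89.7]
crate 0.69 [453.9 186.5] [ 766.  -234.2    5.9]
crate 0.2 [449.3 312.3] [ 512.  -192.9  127.5]
side [ 549.4 -558.9  649.1]
driver_grip 0.79 [270.3 216.3] [533.6  88.4 110.9]
driver_grip 0.73 [263.6 157.5] [525.2 276.8 111.3]
driver_grip 0.69 [276.9 177.9] [549.6 180.6 126.6]
stand_top 0.97 [276.8 207. ] [546.1  91.3 128.4]
screw_top 0.66 [262.6 351. ] [ 516.1 -200.3  127.4]
strap 0.84 [262.4 364.6] [ 513.6 -202.3   99.4]
strap 0.66 [277.4 208.7] [546.9  89.6 126. ]
crate 0.63 [251.8 376.3] [ 498.9 -214.4   92.4]
{'t': 0.6, 'joint_positions': array([ 0.9,  0.2,  1.6,  0. ,  1.4, -0.2]), 'qd': array([ 0.,  0., -0.,  0.,  0., -0.]), 'joint_efforts': array([ -0. , -43.4, -34.2,   0.1,   0. ,  -0. ]), 'position': array([236.4, 524.2, 249.7]), 'tcp_rot': array([ 0.2,  1. , -0. , -0. ]), 'ft_force': array([-0.1, -0.1,  0. ]), 'moment': array([0. , 0. , 0.1]), 'gripper_width': 88.14305969566274}
```

View pics/top1.png

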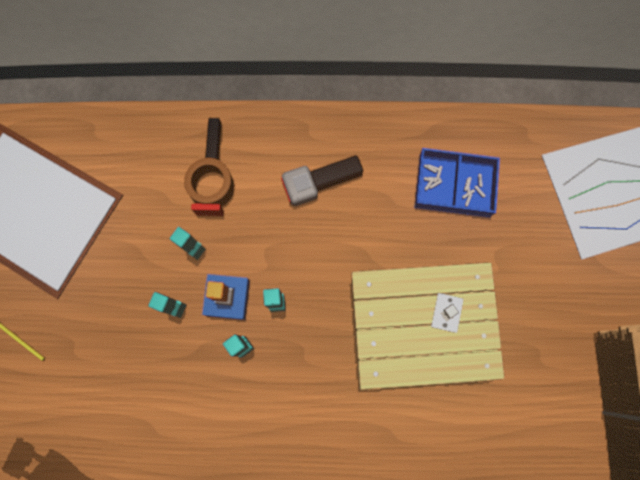

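View pics/side1.png

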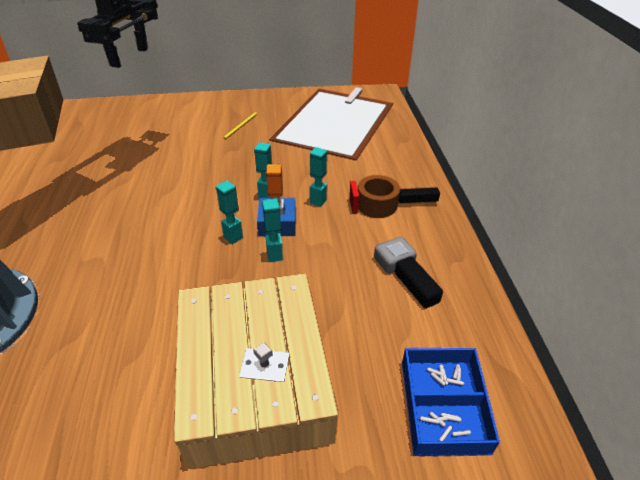

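The top view shows the orange driver in the blue stand at about (217,292), with four turquoise look-alikes around it. The screw is on the white strap at (450,311). Next I measure the handle tops from depth.

```bash
cat >> h.py <<'E'
np.set_printoptions(precision=2,suppress=True)
def cloud(p):
    v,u=np.mgrid[0:480,0:640]
    q=cv2.undistortPoints(np.stack([u.ravel(),v.ravel()],1).astype(float)[:,None],np.array(p['K'],float),np.array(p['distortion'],float))[:,0]
    d=p['depth'].ravel()
    X=np.c_[q*d[:,None],d]@p['W'][:3,:3].T+p['W'][:3,3]
    X[d==0]=np.nan
    return X.reshape(480,640,3)
def to(x,y,z,yaw=None):
    """tool-axes shift to world TCP target (before turning), yaw of tool y axis in world (deg, mod 180)"""
    s=bot.sense();R=Ro.from_quat(s['tcp_rot']).as_matrix()
    cy=np.degrees(np.arctan2(R[1,1],R[0,1]))
    print('pos',s['position'],'yaw_y',cy,'tilt',R[:,2],'shift',R.T@(np.array([x,y,z])-s['position']),'F',s['ft_force'],'w',s['gripper_width'],'t',s['t'],'j6',s['joint_positions'][5])
    if yaw is not None:
        d=(yaw-cy+90)%180-90; print('turn about tool z (rad)',-np.radians(d))
E
cat > b.py <<'E'
from h import *
p=shot('top');X=cloud(p);h=cv2.cvtColor(p['pixels'],cv2.COLOR_RGB2HSV)
H,S,V=[h[...,i].astype(int) for i in range(3)]
tq=(H>75)&(H<98)&(S>120)&(X[...,2]>112)
og=(H>8)&(H<22)&(S>150)&(X[...,2]>118)&(abs(X[...,0]-540)<60)&(abs(X[...,1]-190)<60)
for nm,m in(('tq',tq),('og',og)):
    n,l,st,c=cv2.connectedComponentsWithStats(m.astype(np.uint8))
    for i in range(1,n):
        if st[i,4]<40: continue
        P=X[l==i];zt=np.percentile(P[:,2],80);P=P[P[:,2]>zt-8]
        print(nm,st[i,4],c[i],np.nanmedian(P,0),cv2.minAreaRect(P[:,:2].astype(np.float32)))
to(537,192,300,90)
E
python3 b.py
```

```text
tq 195 [179.66 236.78] [634.02 263.39 129.85] ((634.5734252929688, 263.6966247558594), (25.735183715820312, 23.952133178710938), 54.78190612792969)
tq 226 [271.58 296.96] [533.62 102.36 130.08] ((533.494140625, 102.23260498046875), (25.072345733642578, 25.036069869995117), 4.294309139251709)
tq 210 [158.36 301.56] [522.64 293.15 129.87] ((522.5242309570312, 293.2283630371094), (24.748950958251953, 24.6479434967041), 71.98360443115234)
tq 235 [233.67 345.01] [453.34 162.52 129.88] ((453.4200439453125, 162.5699462890625), (25.80021858215332, 25.5009822845459), 42.1621208190918)
og 259 [215.64 290.64] [542.67 195.69 139.51] ((542.4172973632812, 196.31167602539062), (24.75649070739746, 25.17522621154785), 86.08362579345703)
pos [236.46 524.17 249.75] yaw_y 65.71679248666206 tilt [ 0.  0. -1.] shift [-410.55 -179.18  -50.26] F [-0.5   0.88 -0.2 ] w 88.44846348810746 t 0.65 j6 -0.2062801921287386
turn about tool z (rad) -0.4238219240527719
```

```bash
python3 -m pendant '[0,-34.4,-14.5,-3.3,0,0,-34.4,-14.5,-3.3,0,0,-34.4,-14.5,-3.3,0,0,-34.4,-14.5,-3.3,0,0,-34.4,-14.5,-3.3,0,0,-34.4,-14.5,-3.3,0,0,-34.4,-14.5,-3.3,0,0,-34.4,-14.5,-3.3,0,0,-34.4,-14.5,-3.3,0,0,-34.4,-14.5,-3.3,0,0,-34.4,-14.5,-3.3,0,0,-34.4,-14.5,-3.3,0,60,0,0,0,-0.118,60,0,0,0,-0.118,60,0,0,0,-0.118,60,0,0,0,0,60,0,0,0,0]'
cat > c.py <<'E'
from h import *
import sys
p=shot('wrist');save(p,sys.argv[1]);X=cloud(p);h=cv2.cvtColor(p['pixels'],cv2.COLOR_RGB2HSV)
H,S,V=[h[...,i].astype(int) for i in range(3)]
og=((H>5)&(H<24)&(S>140)&(abs(X[...,2]-140)<7)).astype(np.uint8)
n,l,st,c=cv2.connectedComponentsWithStats(og);i=1+np.argmax(st[1:,4])
print(st[i],np.nanmedian(X[l==i],0),cv2.minAreaRect(X[l==i][:,:2].astype(np.float32)))
to(542,196,200,86)
E
python3 c.py w1.png
```

```text
t: 2.07
position: [541.2, 195.7, 289.3]
tcp_rot: [0.037, 0.999, -0.0, -0.0]
ft_force: [-0.5, 0.6, -0.3]
gripper_width: 67.1
[308 205  32  33 971] [544.59 197.03 140.21] ((546.0860595703125, 197.23068237304688), (26.933204650878906, 28.593778610229492), 86.06062316894531)
pos [541.11 195.88 289.32] yaw_y 85.79559556506516 tilt [ 0.  0. -1.] shift [-0.87  0.19 89.32] F [0.05 0.22 0.05] w 67.52312750848401 t 2.1167 j6 -1.3562739486634947
turn about tool z (rad) -0.003567530395291548
```

```bash
python3 -m pendant '[60,-4,1.5,27,0,60,0,0,32,0,60,0,0,32,0,60,0,0,32,0,60,0,0,32,0,60,0,0,32,0,60,0,0,0,0,60,0,0,0,0,255,0,0,0,0,255,0,0,0,0,255,0,0,0,0,255,0,0,0,0,255,0,0,0,0,255,0,0,0,0,255,0,0,0,0]'
python3 - <<'E'
from h import *
to(542,196,200,86);print(bot.sense()['joint_positions'])
E
```

```text
t: 3.37
position: [545.6, 197.0, 103.0]
tcp_rot: [0.035, 0.999, 0.0, 0.0]
ft_force: [-0.2, 0.5, 4.0]
gripper_width: 27.7
pos [545.61 197.03 102.97] yaw_y 85.9951694864931 tilt [ 0.  0. -1.] shift [  3.44  -1.26 -97.03] F [-0.21  0.49  4.05] w 27.697137441166888 t 3.3667 j6 -1.3587994950916011
turn about tool z (rad) -8.430836525751325e-05
[ 0.14  0.36  1.7  -0.    1.07 -1.36]
```

```bash
python3 -m pendant '[255,0,0,-10,0,255,0,0,-20,0,255,0,0,-20,0,255,0,0,-30,0,255,0,0,-36,0,255,0,0,-36,0,255,0,0,-36,0,255,0,0,0,0,255,0,0,0,0]'
python3 - <<'E'
from h import *
to(514,-120,291,86)
p=shot('wrist');save(p,'w2.png')
p=shot('top');save(p,'t2.png',(390,250,510,390),5)
X=cloud(p)
print(np.array2string(X[304:320,440:460,2],precision=0,max_line_width=200))
r=place_of(p,'screw_top')[0];print(r,at_depth(p,r['centre']),at_z(p,r['centre'],128))
E
```

```text
t: 4.12
position: [546.2, 197.2, 293.0]
tcp_rot: [0.035, 0.999, 0.0, 0.002]
ft_force: [0.4, -0.6, -3.0]
gripper_width: 27.8
pos [546.17 197.19 293.  ] yaw_y 86.00397913909352 tilt [ 0.  0. -1.] shift [   9.99 -318.66    1.63] F [ 0.42 -0.57 -2.99] w 27.8434165016674 t 4.1167 j6 -1.3588667926817726
turn about tool z (rad) 6.944907857668438e-05
[[ 94.  92.  90.  93.  94.  90.  93.  93.  95.  91.  95. 127. 125.  94.  96.  92.  96.  95.  95.  94.]
 [ 92.  92.  96.  91.  93.  95.  95.  94.  90.  93. 127. 128. 126. 126.  94.  91.  92.  93.  95.  91.]
 [ 95.  91.  92.  92.  95.  95.  94.  95. 123. 128. 130. 126. 126. 131. 129.  91.  94.  94.  93.  95.]
 [ 99.  94.  90.  92.  94.  90.  94. 127. 126. 129. 130. 129. 127. 130. 125.  90.  95.  94.  96.  91.]
 [ 94.  93.  94.  90.  94. 121. 126. 127. 128. 127. 129. 125. 130. 127. 126. 124.  91.  94.  92.  91.]
 [ 94.  93.  91.  91. 126. 128. 128. 128. 130. 128. 130. 129. 129. 129. 126. 129. 129.  91.  91.  94.]
 [ 95.  91.  91. 124. 123. 129. 127. 131. 130. 129. 127. 128. 129. 126. 130. 130. 130. 128.  96.  94.]
 [ 94.  94.  94.  91. 123. 125. 12
[... 286 characters left out ...]
  90.  93.  91. 101. 125. 124. 126. 130. 131. 127. 129. 129. 131. 125. 125.  93.  92.  93.]
 [ 95.  92.  93.  97.  94.  96. 119. 121. 126. 130. 126. 126. 127. 129. 128.  96.  96.  92.  93.  92.]
 [ 96.  93.  93.  93.  92.  93.  93. 116. 124. 127. 128. 127. 130. 124.  91.  92.  93.  93.  89.  96.]
 [ 91.  93.  93.  90.  93.  95.  93.  91. 122. 123. 126. 124.  97.  92.  93.  93.  94.  98.  96.  95.]
 [ 92.  93.  92.  94.  96.  96.  95.  93. 114. 120. 126.  93.  93.  95.  92.  97.  92.  94.  89.  95.]
 [ 93.  96.  96.  93.  97.  96.  96.  93.  95.  94.  91.  96.  93.  94.  92.  92.  94.  92.  90.  90.]]
{'centre': [450.9, 311.3], 'conf': 0.71} [ 513.62 -195.31  128.72] [ 513.68 -195.46  128.  ]
```

View pics/w2.png

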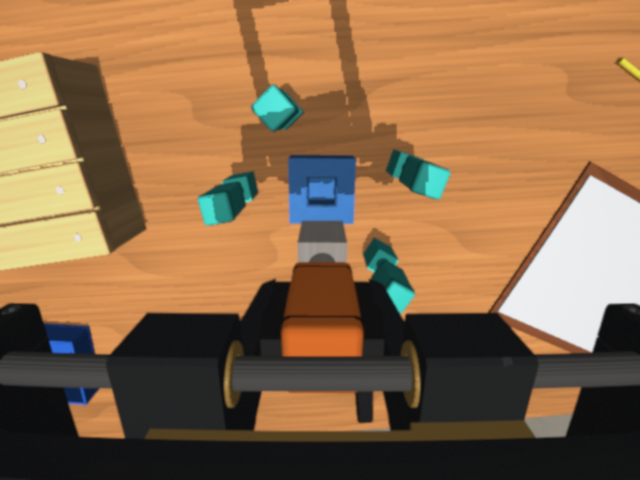

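View pics/t2.png

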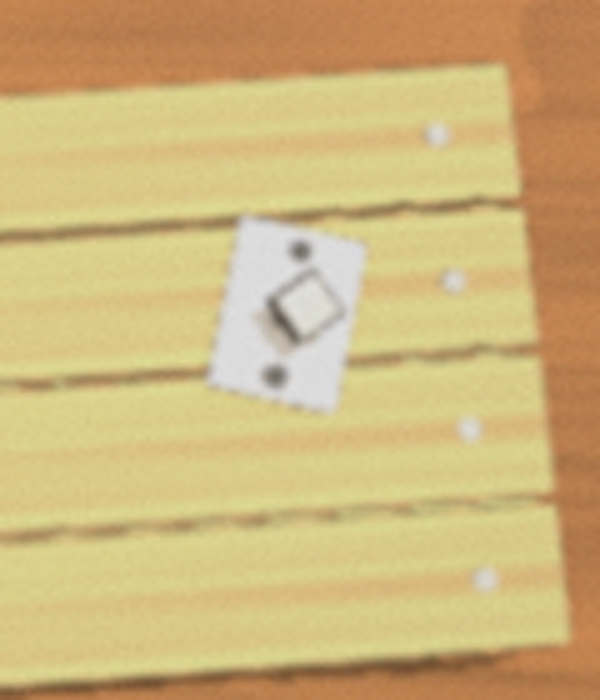

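The driver is out: in the wrist view the orange handle is in the fingers and the empty pocket is at (320,190). The crop shows the screw head at about (452,311) in the top image, with flats at roughly 35–40°. I carry the driver to just beside the screw for a close wrist look.

```bash
python3 -m pendant '[255,-2.5,-32.6,0,0,255,-2.5,-32.6,0,0,255,-2.5,-32.6,0,0,255,-2.5,-32.6,0,0,255,-2.5,-32.6,0,0,255,-2.5,-32.6,0,0,255,-2.5,-32.6,0,0,255,-2.5,-32.6,0,0,255,-2.5,-32.6,0,0,255,-2.5,-32.6,0,0,255,-2.5,-32.6,0,0,255,-2.5,-32.6,0,0,255,0,0,0,0,255,0,0,0,0]'
cat > d.py <<'E'
from h import *
import sys
to(514,-195,250,86)
out=[]
for n in ('wrist','top'):
    p=shot(n);save(p,sys.argv[1]+n+'.png');X=cloud(p)
    for k in ('screw_top','strap'):
        for r in place_of(p,k)[:1]: print(n,k,r['conf'],r['centre'],at_z(p,r['centre'],128 if k!='strap' else 93))
    m=((abs(X[...,2]-128)<7)&(np.hypot(X[...,0]-514,X[...,1]+195)<20)).astype(np.uint8)
    ys,xs=np.nonzero(m);print(len(xs),np.nanmedian(X[m>0],0))
    U=np.array([at_z(p,(a,b),128)[:2] for a,b in zip(xs,ys)],np.float32);print('head rect',cv2.minAreaRect(U))
    w=(p['pixels'].min(2)>150)&(p['pixels'].max(2).astype(int)-p['pixels'].min(2)<25)&(abs(X[...,2]-93)<7)&(np.hypot(X[...,0]-514,X[...,1]+195)<50)
    print('strap rect',cv2.minAreaRect(X[w][:,:2].astype(np.float32)),w.sum())
E
python3 d.py a_
```

```text
t: 5.43
position: [546.7, -196.5, 287.5]
tcp_rot: [0.037, 0.999, 0.001, -0.002]
ft_force: [-0.3, 0.6, -3.2]
gripper_width: 27.7
pos [ 546.65 -196.52  287.55] yaw_y 85.81115824738949 tilt [-0.  0. -1.] shift [32.51 -0.96 37.69] F [-0.32  0.64 -3.25] w 27.721998031654568 t 5.4333 j6 -2.0470406073438654
turn about tool z (rad) -0.003295910348290073
wrist screw_top 0.94 [317.6, 181.4] [ 517.03 -197.24  128.  ]
wrist strap 0.66 [317.1, 175.6] [ 517.21 -198.06   93.  ]
453 [ 516.59 -196.62  128.02]
head rect ((516.6366577148438, -196.6348419189453), (18.16828155517578, 18.13695526123047), 34.70997619628906)
strap rect ((517.5308227539062, -196.43643188476562), (42.745704650878906, 58.7161750793457), 78.32581329345703) 2118
top screw_top 0.62 [421.1, 328.7] [ 484.59 -145.48  128.  ]
0 [nan nan nan]
  return np.nanmean(a, axis, out=out, keepdims=keepdims)
Traceback (most recent call last):
  File "d.py", line 11, in <module>
    U=np.array([at_z(p,(a,b),128)[:2] for a,b in zip(xs,ys)],np.float32);print('head rect',cv2.minAreaRect(U))
                                                                                           ~~~~~~~~~~~~~~~^^^
cv2.error: OpenCV(4.12.0) /io/opencv/modules/imgproc/src/convhull.cpp:143: error: (-215:Assertion failed) total >= 0 && (depth == CV_32F || depth == CV_32S) in function 'convexHull'
```

View pics/a_wrist.png

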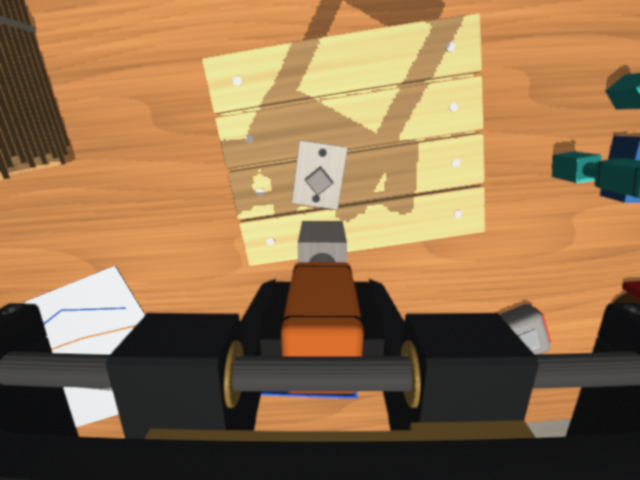

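```bash
python3 -m pendant '[255,0,0,0,0.1115,255,0,0,0,0.1115,255,0,0,0,0.1115,255,0,0,0,0.1115,255,0,0,0,0.1115,255,0,0,0,0.1115,255,0,0,0,0.1115,255,0,0,0,0.1115,255,-13,-25,0,0,255,0,0,0,0,255,0,0,0,0,255,0,0,0,0]'
sed -i "s/('wrist','top')/('wrist',)/;s/514,-195,250,86/516.6,-196.6,250,34.7/" d.py
cat >> d.py <<'E'
from cv2 import COLOR_RGB2HSV as C
h=cv2.cvtColor(p['pixels'],C).astype(int)
s=bot.sense();R=Ro.from_quat(s['tcp_rot']).as_matrix();L=(X-s['position'])@R
og=(h[...,0]>3)&(h[...,0]<24)&(h[...,1]>140)&(abs(L[...,2]+38)<5)&(abs(L[...,0])<40)&(abs(L[...,1])<40)
if og.sum()>50: print('handle top in tool',og.sum(),np.median(L[og],0),np.percentile(L[og],[2,98],axis=0))
st=(h[...,1]<60)&(L[...,2]>50)&(L[...,2]<100)&(abs(L[...,0])<25)&(abs(L[...,1])<25)
if st.sum()>50: print('socket body in tool',st.sum(),np.median(L[st],0),np.percentile(L[st],[2,98],axis=0))
E
python3 d.py b_
```

```text
t: 6.73
position: [535.0, -219.6, 290.4]
tcp_rot: [0.462, 0.887, 0.0, 0.0]
ft_force: [-0.2, -0.7, -3.3]
gripper_width: 27.8
pos [ 535.01 -219.6   290.44] yaw_y 34.93085098547413 tilt [ 0.  0. -1.] shift [29.4  -1.94 40.44] F [-0.17 -0.73 -3.33] w 27.794505937630074 t 6.7333 j6 -1.2045736635403264
turn about tool z (rad) 0.004029109777997002
wrist screw_top 0.95 [319.3, 180.6] [ 517.39 -195.62  128.  ]
436 [ 516.78 -195.93  128.01]
head rect ((516.7969360351562, -196.02520751953125), (16.50749969482422, 18.168563842773438), 34.99052047729492)
strap rect ((517.7457885742188, -196.41104125976562), (43.46885681152344, 58.34737014770508), 78.45482635498047) 2108
handle top in tool 2744 [ 10.51   0.98 -36.98] [[  3.83 -12.21 -38.42]
 [ 14.66  14.47 -33.38]]
socket body in tool 845 [14.27  1.37 67.27] [[ 13.85 -11.7   50.59]
 [ 14.7   13.96  88.65]]
```

```bash
python3 -m pendant '[255,29.5,-2.2,0,0,255,0,0,20,0,255,0,0,20,0,255,0,0,18,0,255,0,0,0,0,255,0,0,0,0]'
sed -i '/handle top\|socket body/!{/strap rect/d}' d.py
python3 d.py c_;  python3 - <<'E'
from h import *
p=shot('side');r=place_of(p,'screw_top')[0]['centre'];print(r);a=int(min(max(r[0]-60,0),520));b=int(r[1]-80);save(p,'s3.png',(a,b,a+120,b+120),5)
E
```

```text
t: 7.38
position: [515.8, -196.6, 231.7]
tcp_rot: [0.462, 0.887, 0.0, -0.001]
ft_force: [-0.0, -0.8, -2.3]
gripper_width: 27.6
pos [ 515.81 -196.58  231.67] yaw_y 34.93351302360743 tilt [-0.  0. -1.] shift [ -0.43   0.62 -18.34] F [-0.03 -0.8  -2.3 ] w 27.64952006141624 t 7.3833 j6 -1.1889454318486077
turn about tool z (rad) 0.0040755711082368865
wrist strap 0.65 [320.7, 222.3] [ 516.36 -196.68   93.  ]
0 [nan nan nan]
[260.9, 337.6]
  return np.nanmean(a, axis, out=out, keepdims=keepdims)
Traceback (most recent call last):
  File "d.py", line 11, in <module>
    U=np.array([at_z(p,(a,b),128)[:2] for a,b in zip(xs,ys)],np.float32);print('head rect',cv2.minAreaRect(U))
                                                                                           ~~~~~~~~~~~~~~~^^^
cv2.error: OpenCV(4.12.0) /io/opencv/modules/imgproc/src/convhull.cpp:143: error: (-215:Assertion failed) total >= 0 && (depth == CV_32F || depth == CV_32S) in function 'convexHull'
```

View pics/s3.png

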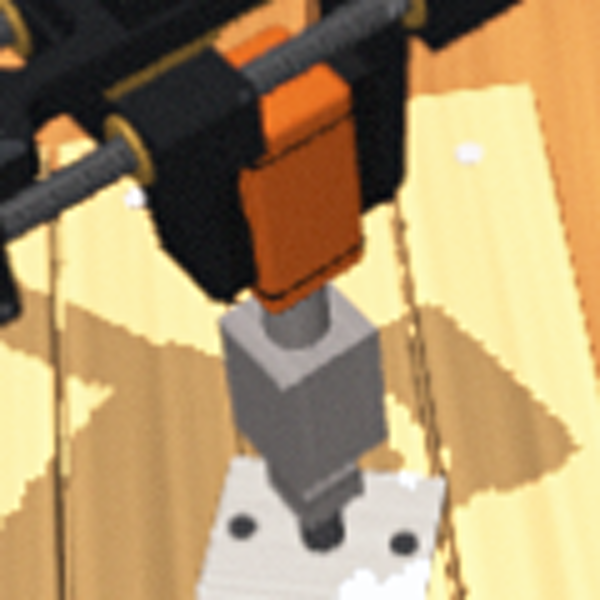

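The side crop shows the socket body directly over the head at about (315,480), with flats parallel. I feel down gently.

```bash
cat > f.py <<'E'
from h import *
s=bot.sense();print('p',s['position'],'F',s['ft_force'],'M',s['moment'],'t',s['t'])
E
python3 -m pendant '[255,0,0,2,0,255,0,0,2,0,255,0,0,2,0,255,0,0,1,0,255,0,0,1,0,255,0,0,0,0]' ; python3 f.py; python3 -m pendant '[255,0,0,0.7,0,255,0,0,0.7,0,255,0,0,0.6,0,255,0,0,0,0]'; python3 f.py
```

```text
t: 8.13
position: [516.0, -197.3, 223.9]
tcp_rot: [0.463, 0.887, 0.0, -0.0]
ft_force: [-0.2, 0.4, -2.6]
gripper_width: 27.7
p [ 516.01 -197.26  223.94] F [-0.19  0.4  -2.65] M [-0.02  0.03  0.04] t 8.1333
t: 8.47
position: [516.1, -197.4, 222.2]
tcp_rot: [0.463, 0.887, -0.0, -0.0]
ft_force: [-0.2, -1.2, -3.2]
gripper_width: 27.8
p [ 516.12 -197.36  222.19] F [-0.22 -1.25 -3.16] M [-0.06  0.04 -0.08] t 8.4667
```

```bash
for i in 1; do python3 -m pendant '[255,0,0,0.5,0,255,0,0,0.5,0,255,0,0,0,0]'>/dev/null; python3 f.py; python3 -m pendant '[255,0,0,0.5,0,255,0,0,0.5,0,255,0,0,0,0]'>/dev/null; python3 f.py; python3 -m pendant '[255,0,0,0.5,0,255,0,0,0.5,0,255,0,0,0,0]'>/dev/null; python3 f.py; done
```

```text
p [ 516.14 -197.37  221.23] F [-0.2   0.73 -3.32] M [-0.04  0.04 -0.04] t 8.7167
p [ 516.07 -197.32  220.15] F [ 0.87 -0.08 -3.82] M [-0.04 -0.02  0.03] t 8.9667
p [ 516.11 -197.32  219.17] F [-0.82  0.31 -2.58] M [-0.04  0.01  0.01] t 9.2167
```

```bash
python3 -m pendant '[255,0,0,0.6,0,255,0,0,0.6,0,255,0,0,0,0]'>/dev/null; python3 f.py; python3 -m pendant '[255,0,0,0.6,0,255,0,0,0.6,0,255,0,0,0,0]'>/dev/null; python3 f.py; python3 -m pendant '[255,0,0,0.6,0,255,0,0,0.6,0,255,0,0,0,0]'>/dev/null; python3 f.py;  python3 -m pendant '[255,0,0,0.6,0,255,0,0,0.6,0,255,0,0,0,0]'>/dev/null; python3 f.py
```

```text
p [ 516.1  -197.34  217.98] F [ 0.65  0.45 -2.87] M [-0.09  0.02  0.06] t 9.4667
p [ 516.12 -197.32  216.77] F [-0.15  0.2  -3.84] M [-0.01  0.04 -0.04] t 9.7167
p [ 516.1  -197.3   215.57] F [ 0.05  0.1  -3.43] M [-0.02  0.08 -0.03] t 9.9667
p [ 516.1  -197.31  214.35] F [-0.35 -0.12 -2.99] M [-0.01 -0.01  0.05] t 10.2167
```

```bash
python3 -m pendant '[255,0,0,0.6,0,255,0,0,0.6,0,255,0,0,0,0]'>/dev/null; python3 f.py; python3 -m pendant '[255,0,0,0.6,0,255,0,0,0.6,0,255,0,0,0,0]'>/dev/null; python3 f.py; python3 -m pendant '[255,0,0,0.5,0,255,0,0,0,0]'>/dev/null; python3 f.py;  python3 -m pendant '[255,0,0,0.5,0,255,0,0,0,0]'>/dev/null; python3 f.py
```

```text
p [ 516.1  -197.31  213.16] F [ 0.1   1.03 -3.34] M [-0.04  0.01  0.02] t 10.4667
p [ 516.08 -197.32  211.96] F [ 0.13 -0.53 -2.97] M [-0.07  0.02 -0.03] t 10.7167
p [ 516.14 -197.36  211.55] F [-0.23  0.17 -2.97] M [-0.01 -0.01  0.  ] t 10.8833
p [ 516.14 -197.35  211.04] F [-0.45  0.22 -3.37] M [-0.02  0.    0.  ] t 11.05
```

```bash
python3 -m pendant '[255,0,0,0.4,0,255,0,0,0,0]'>/dev/null; python3 f.py; python3 -m pendant '[255,0,0,0.4,0,255,0,0,0,0]'>/dev/null; python3 f.py; python3 -m pendant '[255,0,0,0.4,0,255,0,0,0,0]'>/dev/null; python3 f.py;  python3 -m pendant '[255,0,0,0.3,0,255,0,0,0,0]'>/dev/null; python3 f.py
```

```text
p [ 516.16 -197.34  210.67] F [-0.16  0.53 -2.29] M [-0.02  0.    0.04] t 11.2167
p [ 516.11 -197.32  210.21] F [-0.7   0.47 -3.33] M [-0.02 -0.01  0.01] t 11.3833
p [ 516.22 -197.38  209.96] F [ 0.69 -0.28 -3.39] M [-0.06  0.02  0.02] t 11.55
p [ 516.28 -197.45  209.9 ] F [-0.41  0.19 -1.44] M [-0.02  0.11 -0.03] t 11.7167
```

Run:
```python
from h import *
p=shot('side');save(p,'s4.png',(200,257,320,377),5)
```

```text
(no output)
```

View pics/s4.png

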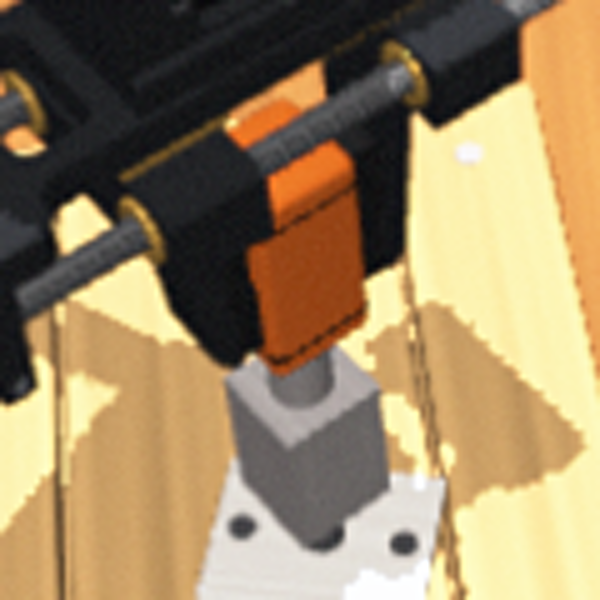

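The socket dropped about 11 mm without resistance. It bottomed at TCP z 209.9, and the crop shows the rim almost down at the strap, so it is home. Now the turn, in parts with force checks.

```bash
python3 -m pendant '[255,0,0,0,0.09,255,0,0,0.1,0.09,255,0,0,0.1,0.09,255,0,0,0.1,0.09,255,0,0,0,0]'; python3 f.py; python3 -m pendant '[255,0,0,0.1,0.09,255,0,0,0,0.09,255,0,0,0.1,0.09,255,0,0,0,0]'; python3 f.py
```

```text
t: 12.18
position: [516.3, -197.5, 209.7]
tcp_rot: [0.615, 0.789, -0.0, 0.0]
ft_force: [-1.1, 0.3, -0.4]
gripper_width: 27.6
p [ 516.25 -197.54  209.7 ] F [-1.07  0.33 -0.38] M [-0.09  0.26  0.06] t 12.1833
t: 12.52
position: [516.2, -197.5, 209.5]
tcp_rot: [0.715, 0.7, -0.0, 0.0]
ft_force: [-1.4, 0.1, 0.8]
gripper_width: 28.1
p [ 516.16 -197.51  209.47] F [-1.35  0.1   0.78] M [-0.1   0.41  0.08] t 12.5167
```

```bash
python3 -m pendant '[255,0,-0.5,0,0.0,255,0,0,0,0.09,255,0,0,0,0.09,255,0,0,0.05,0.09,255,0,0,0.05,0.09,255,0,0,0.05,0.09,255,0,0,0,0]'; python3 f.py; python3 -m pendant '[255,0,0,0,0.09,255,0,0,0,0.09,255,0,0,0.05,0.09,255,0,0,0,0]'; python3 f.py
python3 - <<'E'
from h import *
p=shot('side');save(p,'s5.png',(200,257,320,377),5)
E
```

```text
t: 13.1
position: [515.7, -197.5, 209.2]
tcp_rot: [0.852, 0.523, 0.0, 0.0]
ft_force: [-0.7, -0.2, 1.2]
gripper_width: 27.8
p [ 515.7  -197.45  209.18] F [-0.74 -0.24  1.23] M [-0.03  0.42  0.03] t 13.1
t: 13.43
position: [515.6, -197.4, 209.0]
tcp_rot: [0.915, 0.404, -0.0, 0.0]
ft_force: [-1.8, 0.2, 1.2]
gripper_width: 27.8
p [ 515.61 -197.35  209.04] F [-1.76  0.24  1.17] M [-0.04  0.51  0.08] t 13.4333
```

View pics/s5.png

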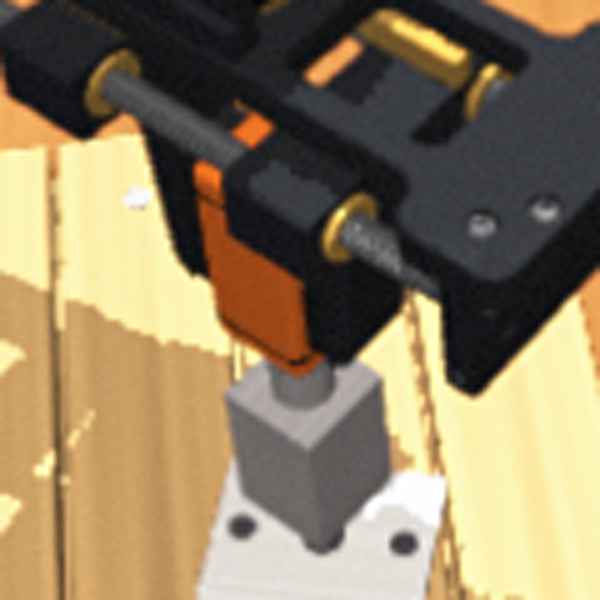

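```bash
python3 -m pendant '[255,-0.4,-0.45,0,0.0,255,0,0,0,0.09,255,0,0,0,0.09,255,0,0,0.05,0.09,255,0,0,0.05,0.09,255,0,0,0,0]'; python3 f.py
```

```text
t: 13.98
position: [515.1, -197.2, 208.8]
tcp_rot: [0.972, 0.233, 0.0, -0.0]
ft_force: [0.0, 0.9, 1.0]
gripper_width: 27.7
p [ 515.15 -197.22  208.8 ] F [0.02 0.85 1.04] M [0.09 0.3  0.09] t 13.9833
```

```bash
python3 -m pendant '[255,0,0,0,-0.05,255,0,0,0,0,60,0,0,0,0,60,0,0,0,0,60,0,0,0,0,60,0,0,0,0,60,0,0,0,0,60,0,0,0,0]'; python3 f.py; python3 -m pendant '[60,0,0,-5,0,60,0,0,-15,0,60,0,0,-30,0,60,0,0,-40,0,60,0,0,-40,0,60,0,0,0,0,60,0,0,0,0,60,0,0,0,0]'; python3 f.py
python3 - <<'E'
from h import *
p=shot('side');save(p,'s6.png',(200,257,320,377),5)
p=shot('wrist');X=cloud(p);h=cv2.cvtColor(p['pixels'],cv2.COLOR_RGB2HSV).astype(int)
m=(h[...,0]>3)&(h[...,0]<24)&(h[...,1]>140)&(X[...,2]>200)&(X[...,2]<250)&(np.hypot(X[...,0]-516,X[...,1]+197)<40)
P=X[m];print(m.sum(),np.median(P,0));P=P[abs(P[:,2]-np.median(P[:,2]))<5];print(cv2.minAreaRect(P[:,:2].astype(np.float32)))
st=(h[...,1]<60)&(abs(X[...,2]-155)<20)&(np.hypot(X[...,0]-516,X[...,1]+197)<30)
if st.sum():print(st.sum(),np.median(X[st],0))
E
```

```text
t: 14.65
position: [515.1, -197.4, 208.8]
tcp_rot: [0.966, 0.257, 0.0, 0.0]
ft_force: [0.3, -0.1, 1.1]
gripper_width: 66.0
p [ 515.07 -197.35  208.79] F [ 0.33 -0.07  1.11] M [-0.03  0.12  0.01] t 14.65
t: 15.32
position: [514.9, -197.2, 338.8]
tcp_rot: [0.966, 0.257, 0.0, 0.0]
ft_force: [-0.3, 0.2, -1.1]
gripper_width: 67.3
p [ 514.94 -197.25  338.78] F [-0.33  0.15 -1.06] M [-0.01  0.2  -0.01] t 15.3167
1992 [ 522.38 -194.39  245.72]
((518.128173828125, -196.28561401367188), (27.272933959960938, 27.72795867919922), 29.36458396911621)
367 [ 527.87 -190.06  160.28]
```

View pics/s6.png

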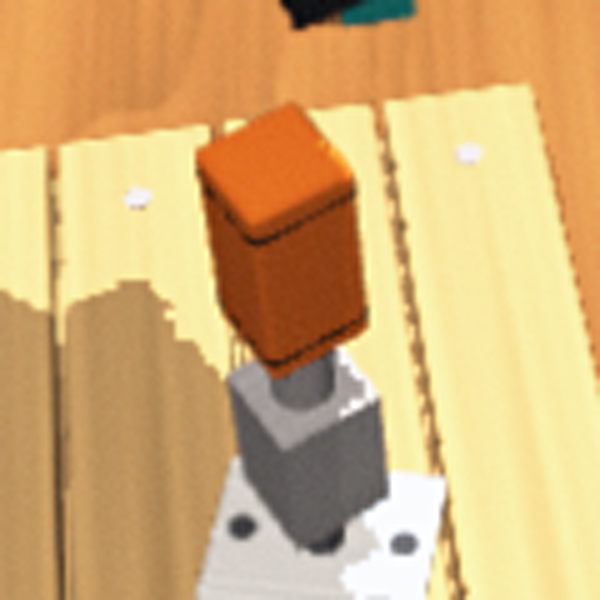

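```bash
python3 -c "
from h import *
bot.job_done();s=bot.sense();print(s['t'],s['gripper_width'],s['position'])"
```

```text
the job is handed in; nothing more can be done
the job is handed in; nothing more can be done
```

The driver is standing released on the screw head, and I handed the job in at about 15.4 s of the 72 s allowed. No verdict was reported, so what follows rests on my own checks.

**What I did:** I lifted the orange driver out of its stand and read the head's angle (about 35°) with the wrist camera. With the flats matched, the socket slid on without catching and bottomed out at TCP z 209.9 mm. I then turned the tool 98° clockwise, shifting slightly twice to keep side force off the screw. After easing back 0.05 rad, I opened the fingers and rose clear.

**What the last checks showed:**
- **Forces:** the readings I took showed at most about 5 N downward beyond the driver's weight and under 2 N sideways, which is roughly 0.02 rad of screw lean.
- **Turn:** the screw's angle can't be read directly. Allowing for socket play, I estimate 84–98°, and the tool sank about 1.1 mm, which fits.
- **Fully home:** the handle top measured about z 246 mm, where it should be for a socket fully home.
- **Upright:** the last side picture shows the driver standing on the screw. The handle top measured about 1.5 mm off the head's earlier position, under 1° of tilt and within camera error.
- **Camera disagreement:** the top and wrist cameras differed by about 3 mm in x. I used the wrist camera, where the driver and screw could be compared in the same view.
- **Not checked:** I did not measure the bystanders again at the end. The path stayed well above them.

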